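# Fetch the calibration weight from behind the reagents

## Robot

A 6-joint arm with a two-finger parallel gripper is mounted at the origin on the work surface. World frame = base frame: x ahead of the robot, y to its left, z up, the work surface at z = 0. Lengths are in m, angles in rad, forces in N, time in s.
With the tool pointing down it reaches from about 0.375 to 0.9 m from the base axis. Payload 3.1 kg.
Tool frame: the origin (TCP) lies on the centre line of the jaws, within the pads' length; the fingertips stand 14 mm ahead of it and the grasp point (between the pads) lies 5 mm behind it; z points along the fingers, y is the line along which they close (so a half turn about z gives the same grasp; the last joint's range is limited). The gripper opens to 87 mm and grips with 3 to 60 N. Pads are 19 mm wide; open, the fingers measure 117 mm over their backs; the gripper's body (75 mm by 190 mm) begins 51 mm behind the grasp point.
Start: joints at [-0.178, 0.527, 1.433, -0, 1.181, -0.178], TCP at [0.625, 0, 0.237] pointing down, gripper open.
Joint ranges: [-3.08, 3.08], [-0.75, 2.2], [0.22, 2.44], [-1.43, 4.57], [0, 2.65], [-2.85, 2.85]. Speed limits (rad/s): [2.79, 2.79, 3.14, 3.14, 3.14, 3.14].

## Interface

Orientations are given as a unit quaternion [x, y, z, w].
In Python, from rig import robot gives the robot as it stands.
- The arm moves only by the tool move_arm, never from a script. Its argument "commands" is a list of rows, each an object with "hand": the finger opening in cm, from 0 to 8.7; "travel": the shift along the tool's x, y, z in cm, a list of three; "twist": the turn, a rotation vector about the tool's x, y, z in degrees, a list of three. In form: [{"hand": hand, "travel": [dx, dy, dz], "twist": [wx, wy, wz]}, ...]. A call has 1 to 5 rows; each row shifts and turns the commanded pose from where the row before left it, along the tool's axes as they then stand; what a row does not reach is not made up. A row lasts 1/12 s, in which the tool goes at most 41.7 mm and 7.16 degrees, less where a joint would pass 70% of its speed; a pose out of reach is approached as far as the arm can. A call is refused whole if a number of a shift passes 4.17 or a number of a turn 7.16, either way. A call with a gripper value outside its range is refused whole. The fingers move at their own pace and stop on an object; "force" is the grip in N (left out, the last holds). Time passes only in rows, so rows that do not move let the fingers close. It gives the time, the measured TCP pose, the force, the opening and the grip force at its end, in the units of the state.
- robot.get_obs(): the state, without advancing time (a new reading comes with each control period).
- robot.camera(name): name is "scene" or "side" or "wrist"; returns a dict with "frame" (420x560x3 uint8, red, green, blue), "fov_y" (degrees; the focal length in pixels is half the picture's height over the tangent of half this angle, whatever the lens; pixels are square), "cx", "cy" (the principal point, pixels), "extrinsics" (4x4, takes a point from camera to world coordinates); the wrist camera has in their place "T_tool_cam" (4x4, takes a point from camera to tool coordinates, whose origin is the TCP and whose axes are the flange's). Camera axes: x right, y down, z forward; pixel columns grow to the right and rows downward; lengths in m; the calibration is good to about 2 mm. The wrist camera is an equidistant fisheye: a pixel r from the principal point sees the ray r / f radians off the axis. A picture is of the moment at which its call begins: read the wrist's pose just before it. There is no depth.
- robot.hand_in(): hands the job in; it is judged then, once.
The state is a dict: "time": time; "q": joint angles; "joint_velocities": joint speeds; "joint_torque": joint torques, N m; "position": TCP position; "tool_rot": TCP orientation; "ft_force": force on the tool from outside, world axes, zero at the start; "moment": the same for the moment, N m; "grip_width": finger opening in m; "grip_force": force on a finger pad.
Only numpy, scipy, OpenCV 4.12 (cv2) and the standard library are available. Lean on these libraries where they do the work, as an engineer would, in place of code of your own. Each camera call takes 0.05 s, during which the arm holds its last target. There are 200 camera calls.

## Task

Set up the balance check: the bigger of the two steel weights stands in the white spill tray behind the amber bottle and the white jar, so first clear both the bottle and the jar to the steel side tray, then stand the big weight in the middle of the balance pan, and then put the bottle and the jar back exactly where each one stood at the start. Set things down upright without dropping them, leave the small weight where it is, and do not disturb the beaker, conical flask and wash bottle.

Things in the scene. Friction and masses are not known exactly. Their poses are not given: they have to be found in the camera images.
- bottle: loose amber glass reagent bottle, standing in the spill tray on the robot's side of the weights; 156 mm tall, round body of 60 mm diameter up to 98 mm, shoulder narrowing to a 26 mm neck at 120 mm, black cap of 34 mm diameter from 124 to 156 mm (grip it there from above); about 0.35 kg; origin at the centre of its underside, z up. It may stand left or right of the jar
- jar: loose squat white plastic jar with a wide red screw cap, standing beside the bottle in the spill tray; 112 mm tall, round body of 60 mm diameter up to 84 mm, cap of 52 mm diameter from 84 to 112 mm (grip it there from above); about 0.25 kg; origin at the centre of its underside, z up
- big_weight: loose steel calibration weight, the bigger one, in the far row of the spill tray behind the bottle or the jar: round body of 40 mm diameter and 50 mm height (grip it there), above it a neck and a knob of 24 mm diameter, 70 mm tall overall; 0.5 kg; origin at the centre of its underside, z up. Once the bottle and jar are gone there is room for fingers that close along the spill tray's y
- small_weight: loose steel calibration weight, the smaller one, in the far row beside the big one: body of 28 mm diameter and 36 mm height, knob of 16 mm diameter, 52 mm tall overall; 0.2 kg; origin at the centre of its underside, z up. Stays where it is
- bay: fixed white plastic spill tray in front of the robot, 180 mm (its x) by 280 mm (its y), rim 20 mm high, walls and floor 5 mm thick; the bottle and jar stand on its floor about 34 mm on the -x side of its middle, the weights about 30 mm on the +x side, each about 60 mm left or right; origin at the centre of its underside, x points away from the robot, z up
- side_tray: fixed empty stainless steel tray left or right of the spill tray (the balance is on the other side): 240 mm (its x) by 160 mm (its y), rim 20 mm high, walls and floor 5 mm thick; room for the bottle and jar one behind the other along its x, 55 mm either side of the middle; origin at the centre of its underside, z up
- pan (a point): centre of the top face of the balance's round steel pan, 130 mm in diameter, 72 mm above the bench; the white balance housing under it is fixed, 240 mm (x) by 180 mm (y) and 58 mm high, and extends 150 mm from this point to -x (display end) and 90 mm to +x; the pan does not move; axes as the balance, z up
- beaker: loose empty glass beaker, 66 mm diameter, 85 mm tall, on the bench between the robot and the spill tray; a bystander; origin at the centre of its underside
- flask: loose glass conical flask, 76 mm diameter at the foot, 108 mm tall, on the bench between the robot and the spill tray; a bystander; origin at the centre of its underside
- wash_bottle: loose white plastic wash bottle with blue cap and thin spout, 64 mm diameter, 165 mm tall, on the left at the far side of the bench; a bystander; origin at the centre of its underside
Not all that is in view belongs to the job. What is shaped like the jar but purple is not meant. What is shaped like the small_weight but green is not meant.

How it is judged:
By the outcome, as a careful person would: the job done as asked, in the order asked, and still so for the second after the job is handed in, with the robot touching nothing.
It also fails if it takes over 115 s, if anything falls off the work surface, if the arm or the gripper's body presses on something with over 40 N, if the wrist force passes 120 N, or if a joint passes its speed limit or range.

## Working session

There is one attempt and no reset: what is moved stays moved. The work goes in short steps, Python scripts to look and compute and a tool call to move; the robot and the scene stay as the last step left them, time stands still between calls to the robot, and variables do not carry over. Pictures are saved under pics/ and viewed, at most 14 in all, crops included, and the job is handed in when it is done.

Besides the shell and the picture viewer there is one more tool, called after ">>>" as name([rows], argument=value, ...), one row to a line, values as JSON. move_arm: Moves the arm, as the interface text tells. Its arguments: {"type":"object","properties":{"commands":{"type":"array"},"force":{"type":"number"}},"required":["commands"]}

```bash
ls; mkdir -p pics
python3 - <<'E'
from rig import robot
import cv2,pickle
o=robot.get_obs();print(o)
d={}
for n in("scene","side","wrist"):
    c=robot.camera(n);d[n]=c;cv2.imwrite(f"pics/{n}0.png",c["frame"][...,::-1])
    print(n,{k:v for k,v in c.items() if k!="frame"})
d["obs"]=o
pickle.dump(d,open("d0.pkl","wb"))
E
```

```text
pics
{'time': 0.0, 'q': array([-1.78508774e-01,  5.28467899e-01,  1.43388880e+00,  2.46549770e-05,
        1.18138488e+00, -1.78488754e-01]), 'joint_velocities': array([ 0.00115153, -0.0018691 ,  0.0004677 , -0.00111316, -0.00066724,
       -0.00137962]), 'joint_torque': array([-5.45745443e-04, -4.40045428e+01, -1.76593530e+01,  6.32597599e-02,
        5.83207863e-02, -1.53719384e-04]), 'position': array([6.24307750e-01, 1.55637837e-04, 2.35574827e-01]), 'tool_rot': array([ 7.07116769e-01,  7.07095977e-01, -6.03427870e-04, -8.89087691e-04]), 'ft_force': array([ 0.44846086, -0.37976117, -0.49366232]), 'moment': array([-0.02856747, -0.0082832 , -0.05149526]), 'grip_force': 0.0, 'grip_width': 0.08696197708842324}
scene {'fov_y': 46.72632002072437, 'cx': 278.9136654371092, 'cy': 210.53654011153108, 'extrinsics': array([[ 7.13455326e-01,  5.25661367e-01, -4.63315902e-01,
         1.04819908e+00],
       [ 7.00700206e-01, -5.34429292e-01,  4.72656909e-01,
        -5.15918750e-01],
       [ 8.47887182e-04, -6.61865137e-01, -7.49622453e-01,
         8.63320720e-01],
       [ 0.00000000e+00,  0.00000000e+00,  0.00000000e+00,
         1.00000000e+00]])}
side {'fov_y': 56.23419438749233, 'cx': 275.3877290751619, 'cy': 215.41637463013922, 'extrinsics': array([[ 0.91529622, -0.23600868,  0.32639352,  0.22401468],
       [-0.40265448, -0.55648432,  0.72676995, -0.74382721],
       [ 0.01010886, -0.79663361, -0.60437795,  0.68551499],
       [ 0.        ,  0.        ,  0.        ,  1.        ]])}
wrist {'fov_y': 65.70646984690485, 'cx': 281.11946907924045, 'cy': 210.84150408226972, 'T_tool_cam': array([[ 7.39208652e-04, -9.64971795e-01, -2.62352602e-01,
         7.20291430e-02],
       [ 9.99999419e-01,  9.19115321e-04, -5.63029061e-04,
        -4.20264073e-04],
       [ 7.84439460e-04, -2.62352034e-01,  9.64971914e-01,
        -1.48716560e-01],
       [ 0.00000000e+00,  0.00000000e+00,  0.00000000e+00,
         1.00000000e+00]])}
```

View pictures.

View pics/scene0.png

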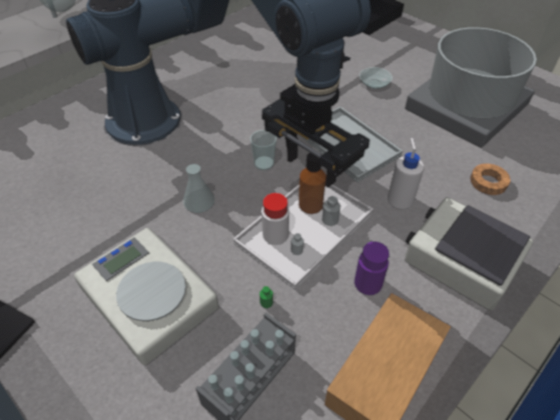

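View pics/side0.png

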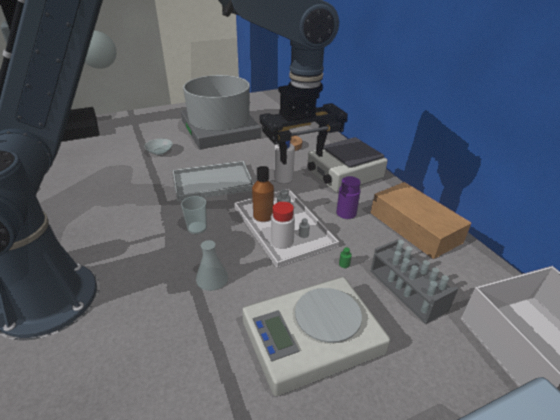

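View pics/wrist0.png

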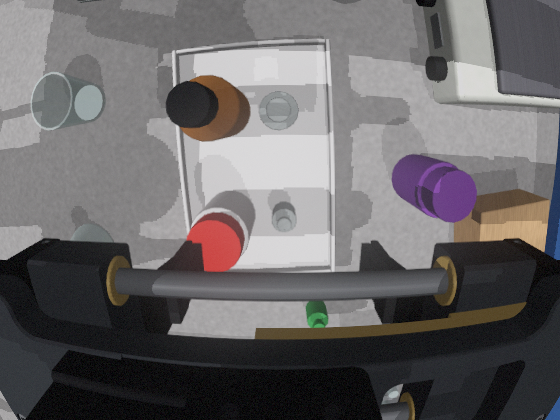

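The pictures show the bottle on the left, with its cap at about (192,104) in wrist. The jar is on the right, cap at (216,240), and the big weight is behind the bottle at (278,110). The steel tray is on the left in the side view at about (213,180), and the balance is on the right with its pan at scene (151,290) and side (328,315).

```bash
cat > h.py <<'E'
import numpy as np,cv2,pickle
from scipy.spatial.transform import Rotation as R
def pose(o):
    T=np.eye(4);T[:3,:3]=R.from_quat(o["tool_rot"]).as_matrix();T[:3,3]=o["position"];return T
def ray(c,u,v,o=None):
    f=210/np.tan(np.radians(c["fov_y"])/2);x,y=u-c["cx"],v-c["cy"]
    if "T_tool_cam" in c:
        r=np.hypot(x,y)+1e-9;t=r/f;d=np.array([x/r*np.sin(t),y/r*np.sin(t),np.cos(t)]);E=pose(o)@c["T_tool_cam"]
    else: d=np.array([x/f,y/f,1]);E=c["extrinsics"]
    return E[:3,3],E[:3,:3]@d
def plane(c,u,v,z,o=None):
    p,d=ray(c,u,v,o);return np.round(p+d*(z-p[2])/d[2],4)
def tri(rs):
    A=b=0
    for p,d in rs:
        d=d/np.linalg.norm(d);M=np.eye(3)-np.outer(d,d);A=A+M;b=b+M@p
    return np.round(np.linalg.solve(A,b),4)
def blob(fr,lo,hi,box=None):
    m=cv2.inRange(cv2.cvtColor(fr,cv2.COLOR_RGB2HSV),lo,hi)
    if box: k=np.zeros_like(m);k[box[1]:box[3],box[0]:box[2]]=255;m&=k
    n,l,s,ce=cv2.connectedComponentsWithStats(m);i=1+s[1:,4].argmax()
    return s[i],ce[i],(l==i).astype(np.uint8)
E
cat > m.py <<'E'
from h import *
d=pickle.load(open("d0.pkl","rb"));o=d["obs"]
S,D,W=d["scene"],d["side"],d["wrist"]
rs=[]
for c,ob in((S,None),(D,None),(W,o)):
    s,ce,_=blob(c["frame"],(0,170,90),(6,255,255));mid=s[:2]+(s[2:4]-1)/2
    print("red",s,ce,mid);rs.append(ray(c,*mid,ob))
print("jar tri",tri(rs),tri(rs[:2]),plane(W,216,240,.117,o))
s,ce,m=blob(W["frame"],(0,0,0),(180,255,45),(150,60,225,140));print("bcap",s,ce,plane(W,192,104,.161,o))
s2,_,_=blob(D["frame"],(0,0,0),(180,255,45),(250,160,275,187));print(s2)
rb=[ray(W,*(s[:2]+(s[2:4]-1)/2),o),ray(D,*(s2[:2]+(s2[2:4]-1)/2))];print("bottle tri",tri(rb))
print("big knob",plane(W,278,110,.07,o),"small",plane(W,284,216,.055,o))
for p in((173,52),(328,39),(332,271)):print("bay",plane(W,*p,.02,o))
for p in((235,207),(288,191),(337,239),(274,261)):print("bay side",plane(D,*p,.02))
for p in((173,180),(248,164),(255,188),(177,201)):print("stray side",plane(D,*p,.02))
print("pan",plane(S,151,290,.072),plane(D,328,315,.072))
a=cv2.resize(D["frame"][150:250,150:310],None,fx=4,fy=4);b=cv2.resize(S["frame"][240:340,80:240],None,fx=4,fy=4)
cv2.imwrite("pics/a1.png",a[...,::-1]);cv2.imwrite("pics/b1.png",b[...,::-1])
E
python3 m.py
```

```text
red [264 194  23  18 328] [274.74085366 202.43902439] [275.  202.5]
red [273 202  20  18 227] [281.45814978 209.3876652 ] [282.5 210.5]
red [204 257   8  14  45] [207.06666667 263.84444444] [207.5 263.5]
jar tri [ 0.5601 -0.0432  0.1177] [ 0.5611 -0.0318  0.1067] [ 0.5657 -0.0274  0.117 ]
bcap [ 167   81   51   46 1241] [191.52377115  99.73650282] [0.5618 0.0882 0.161 ]
[258 167  10  15 136]
bottle tri [0.5579 0.0892 0.1431]
big knob [0.6203 0.0863 0.07  ] small [ 0.6264 -0.0229  0.055 ]
bay [0.4991 0.1618 0.02  ]
bay [0.6753 0.1717 0.02  ]
bay [ 0.6867 -0.1044  0.02  ]
bay side [0.4925 0.1385 0.02  ]
bay side [0.6686 0.1543 0.02  ]
bay side [ 0.6902 -0.0991  0.02  ]
bay side [ 0.5065 -0.11    0.02  ]
stray side [0.3598 0.3527 0.02  ]
stray side [0.614  0.3559 0.02  ]
stray side [0.5819 0.209  0.02  ]
stray side [0.346  0.2331 0.02  ]
pan [ 0.527  -0.3306  0.072 ] [ 0.5206 -0.3384  0.072 ]
```

View pics/a1.png

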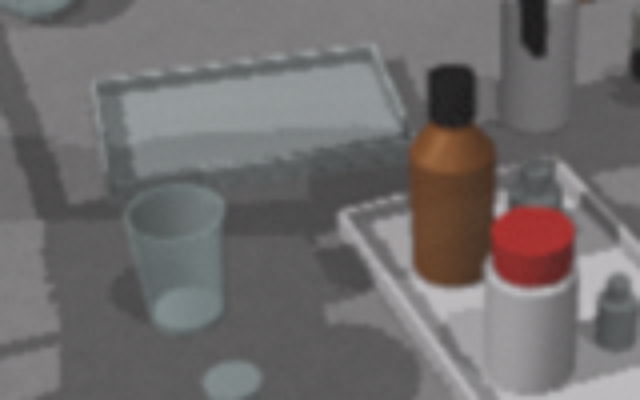

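View pics/b1.png

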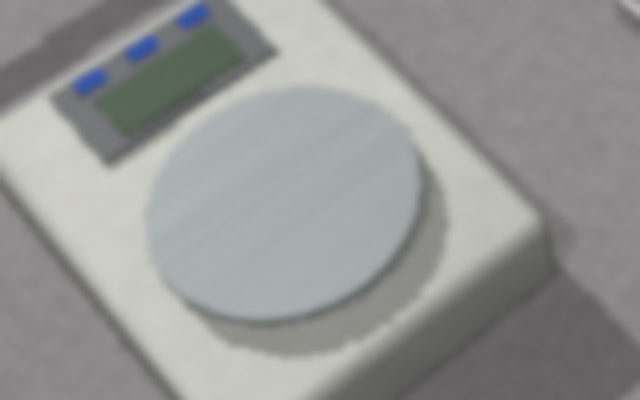

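The crops show the steel tray's rim corners at side (174,171), (244,161), (252.5,184) and (177,196), and the pan ellipse centred at scene (151.5,291). I'll move the camera over the jar for a cleaner view.

>>> move_arm([
  {"hand": 8.7,"travel": [-3.4,-1.6,-0.3],"twist": [0,0,0]},
  {"hand": 8.7,"travel": [-3.4,-1.6,0],"twist": [0,0,0]},
  {"hand": 8.7,"travel": [-3.2,-1.8,0],"twist": [0,0,0]},
  {"hand": 8.7,"travel": [0,0,0],"twist": [0,0,0]},
  {"hand": 8.7,"travel": [0,0,0],"twist": [0,0,0]},
])

```text
time: 0.57
position: [0.5741, -0.1015, 0.2394]
tool_rot: [0.708, 0.706, -0.0, -0.0]
ft_force: [0.2, 0.1, 0.2]
grip_width: 0.0868
grip_force: 0.0
```

Run:
```python
from rig import robot
from h import *
o=robot.get_obs();W=robot.camera("wrist");S=robot.camera("scene")
cv2.imwrite("pics/w2.png",W["frame"][...,::-1]);pickle.dump((o,W,S),open("d1.pkl","wb"))
print(o["position"],o["tool_rot"])
for n,lo,hi in(("red",(0,150,60),(8,255,255)),):
    s,ce,m=blob(W["frame"],lo,hi);print(n,s,ce,plane(W,*ce,.117,o),plane(W,*(s[:2]+(s[2:4]-1)/2),.117,o))
d=pickle.load(open("d0.pkl","rb"));D=d["side"]
for p in((173.8,171.2),(243.8,161.2),(252.5,183.8),(177,196)):print("stray",plane(D,*p,.02))
s,ce,m=blob(d["scene"]["frame"],(90,8,120),(125,60,255),(105,255,195,330));print("pan scene",s,ce,plane(d["scene"],*ce,.072))
s,ce,m=blob(D["frame"],(90,8,120),(125,60,255),(285,280,370,345));print("pan side",s,ce,plane(D,*ce,.072))
```

```text
[ 0.57412135 -0.10151271  0.23935507] [ 7.08405305e-01  7.05805729e-01 -6.86904247e-05 -4.37918676e-04]
red [ 238  100   58   57 1911] [263.16483516 123.04866562] [ 0.5589 -0.0281  0.117 ] [ 0.5616 -0.0322  0.117 ]
stray [0.3737 0.4055 0.02  ]
stray [0.6075 0.3794 0.02  ]
stray [0.5834 0.2343 0.02  ]
stray [0.3517 0.2588 0.02  ]
pan scene [ 117  262   68   58 3010] [150.55049834 290.98870432] [ 0.5282 -0.3325  0.072 ]
pan side [ 295  288   67   54 2688] [328.01897321 314.62425595] [ 0.5211 -0.3376  0.072 ]
```

View pics/w2.png

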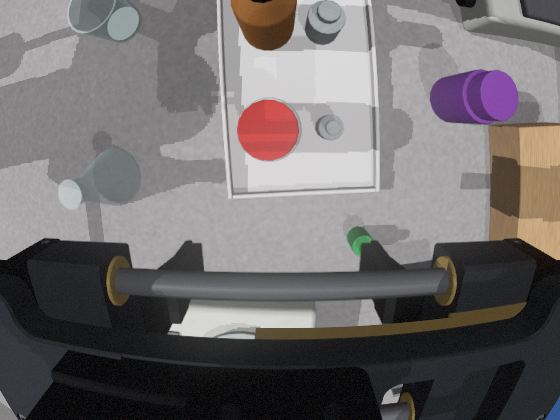

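Red cap circle is at (268,129) in wrist, so the jar stands at about (0.562, -0.033). The bay's near corners are at (232,196) and (379,190). Next I go down on the jar.

>>> move_arm([
  {"hand": 8.7,"travel": [3.4,-0.6,0],"twist": [0,0,0]},
  {"hand": 8.7,"travel": [3.4,-0.6,0],"twist": [0,0,0]},
  {"hand": 8.7,"travel": [0,0,3.6],"twist": [0,0,0]},
  {"hand": 8.7,"travel": [0,0,3.6],"twist": [0,0,0]},
  {"hand": 8.7,"travel": [0,0,0],"twist": [0,0,0]},
])

```text
time: 1.08
position: [0.5588, -0.0287, 0.1619]
tool_rot: [0.706, 0.708, -0.003, -0.006]
ft_force: [-1.6, 0.1, 0.1]
grip_width: 0.0867
grip_force: 0.0
```

Run:
```python
from rig import robot
from h import *
o=robot.get_obs();W=robot.camera("wrist")
cv2.imwrite("pics/w3.png",W["frame"][...,::-1]);pickle.dump((o,W),open("d2.pkl","wb"))
print(o["position"])
d=pickle.load(open("d0.pkl","rb"));D=d["side"];S=d["scene"]
o1,W1,_=pickle.load(open("d1.pkl","rb"))
print("jar",plane(W1,268,129,.117,o1),"washb",plane(D,285,181,0),plane(S,403,204,0),"bay",plane(W1,232,196,.02,o1),plane(W1,379,190,.02,o1),"bigw",plane(W1,325,16,.075,o1))
print("beaker",plane(D,196,230,0))
```

```text
[ 0.55882895 -0.02868974  0.16191025]
jar [ 0.5628 -0.0331  0.117 ] washb [0.698  0.2384 0.    ] [0.7121 0.252  0.    ] bay [ 0.5159 -0.1113  0.02  ] [ 0.6897 -0.104   0.02  ] bigw [0.6163 0.0802 0.075 ]
beaker [0.3671 0.105  0.    ]
```

View pics/w3.png

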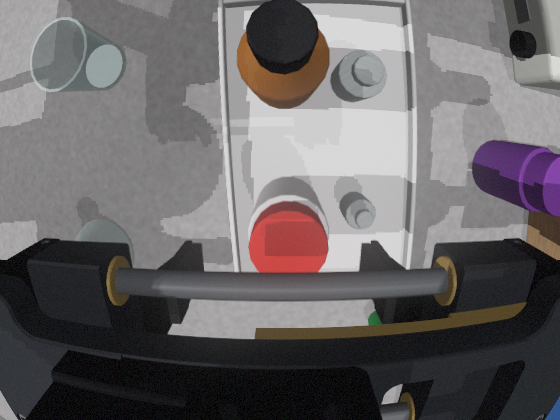

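Jar cap circle is at about (288,244), which gives x = 0.563 and confirms the estimate. The bottle cap is at (283,35).

>>> move_arm([
  {"hand": 8.7,"travel": [-0.1,0,2.2],"twist": [0,0,0]},
  {"hand": 8.7,"travel": [0,0,2.2],"twist": [0,0,0]},
  {"hand": 8.7,"travel": [0,0,1.6],"twist": [0,0,0]},
  {"hand": 8.7,"travel": [0,0,0.2],"twist": [0,0,0]},
  {"hand": 8.7,"travel": [0,0,0],"twist": [0,0,0]},
])

```text
time: 1.55
position: [0.5638, -0.0329, 0.1063]
tool_rot: [0.707, 0.707, 0.0, 0.0]
ft_force: [1.5, -0.2, 0.0]
grip_width: 0.0869
grip_force: 0.0
```

>>> move_arm([
  {"hand": 8.7,"travel": [0,0,0],"twist": [0,0,0]},
  {"hand": 8.7,"travel": [0,0,0],"twist": [0,0,0]},
  {"hand": 8.7,"travel": [0,0,0],"twist": [0,0,0]},
])

```text
time: 1.8
position: [0.5641, -0.0332, 0.1072]
tool_rot: [0.707, 0.707, 0.001, 0.001]
ft_force: [-0.0, -0.0, 0.1]
grip_width: 0.0868
grip_force: 0.0
```

Run:
```python
from h import *
o,W=pickle.load(open("d2.pkl","rb"))
print("jar",plane(W,288.5,244,.117,o),"bottle",plane(W,282.5,36,.161,o),"big",plane(W,369,69,.075,o))
```

```text
jar [ 0.5625 -0.031   0.117 ] bottle [0.5585 0.0852 0.161 ] big [0.6207 0.087  0.075 ]
```

>>> move_arm([
  {"hand": 6.2,"travel": [0,-0.1,0],"twist": [0,0,0]},
  {"hand": 5.6,"travel": [0,0,0],"twist": [0,0,0]},
  {"hand": 4.6,"travel": [0,0,0],"twist": [0,0,0]},
  {"hand": 4.6,"travel": [0,0,0],"twist": [0,0,0]},
  {"hand": 4.6,"travel": [0,0,0],"twist": [0,0,0]},
], force=25)

```text
time: 2.22
position: [0.562, -0.033, 0.1056]
tool_rot: [0.707, 0.707, 0.0, 0.0]
ft_force: [0.2, 0.4, 0.0]
grip_width: 0.0616
grip_force: 0.0
```

>>> move_arm([
  {"hand": 4.6,"travel": [0,0,0],"twist": [0,0,0]},
  {"hand": 4.6,"travel": [0,0,0],"twist": [0,0,0]},
  {"hand": 4.6,"travel": [0,0,0],"twist": [0,0,0]},
])

```text
time: 2.47
position: [0.5622, -0.033, 0.1055]
tool_rot: [0.707, 0.707, 0.0, 0.0]
ft_force: [1.5, -0.2, -0.4]
grip_width: 0.0518
grip_force: 25.0
```

>>> move_arm([
  {"hand": 4.6,"travel": [0,0,-2.0],"twist": [0,0,0]},
  {"hand": 4.6,"travel": [0,0,-4.0],"twist": [0,0,0]},
  {"hand": 4.6,"travel": [0,0,-4.1],"twist": [0,0,0]},
  {"hand": 4.6,"travel": [0,0,-4.1],"twist": [0,0,0]},
  {"hand": 4.6,"travel": [0,0,-4.0],"twist": [0,0,0]},
])

```text
time: 2.88
position: [0.5609, -0.0327, 0.2886]
tool_rot: [0.707, 0.707, -0.001, -0.001]
ft_force: [1.2, 0.2, -3.7]
grip_width: 0.0515
grip_force: 25.0
```

>>> move_arm([
  {"hand": 4.6,"travel": [1.0,-0.4,-0.8],"twist": [0,0,0]},
  {"hand": 4.6,"travel": [2.5,-1.0,0],"twist": [0,0,0]},
  {"hand": 4.6,"travel": [3.6,-1.4,0],"twist": [0,0,0]},
  {"hand": 4.6,"travel": [3.6,-1.4,0],"twist": [0,0,0]},
  {"hand": 4.6,"travel": [3.6,-1.4,0],"twist": [0,0,0]},
])

```text
time: 3.3
position: [0.5037, 0.1113, 0.2941]
tool_rot: [0.708, 0.707, -0.001, -0.001]
ft_force: [1.1, 0.8, -3.2]
grip_width: 0.0514
grip_force: 25.0
```

>>> move_arm([
  {"hand": 4.6,"travel": [3.6,-1.4,0],"twist": [0,0,0]},
  {"hand": 4.6,"travel": [3.6,-1.4,0],"twist": [0,0,0]},
  {"hand": 4.6,"travel": [3.6,-1.4,0],"twist": [0,0,0]},
  {"hand": 4.6,"travel": [3.6,-1.4,0],"twist": [0,0,0]},
  {"hand": 4.6,"travel": [3.2,-1.2,0],"twist": [0,0,0]},
])

```text
time: 3.72
position: [0.4351, 0.2878, 0.294]
tool_rot: [0.707, 0.707, -0.002, -0.001]
ft_force: [0.3, -0.3, -2.2]
grip_width: 0.0516
grip_force: 25.0
```

>>> move_arm([
  {"hand": 4.6,"travel": [2.4,-0.9,0],"twist": [0,0,0]},
  {"hand": 4.6,"travel": [1.2,-0.5,0],"twist": [0,0,0]},
  {"hand": 4.6,"travel": [0,0,0],"twist": [0,0,0]},
  {"hand": 4.6,"travel": [0,0,0],"twist": [0,0,0]},
  {"hand": 4.6,"travel": [0,0,0],"twist": [0,0,0]},
])

```text
time: 4.13
position: [0.4235, 0.3212, 0.2946]
tool_rot: [0.707, 0.707, -0.001, -0.0]
ft_force: [0.1, -0.8, -3.4]
grip_width: 0.0515
grip_force: 25.0
```

Run:
```python
from rig import robot
from h import *
o=robot.get_obs();W=robot.camera("wrist");S=robot.camera("scene")
im=np.vstack([W["frame"][:300],S["frame"][40:240]]);cv2.imwrite("pics/w4.png",im[...,::-1]);pickle.dump((o,W,S),open("d3.pkl","wb"))
print(o["position"])
```

```text
[0.42345644 0.32121996 0.29455817]
```

View pics/w4.png

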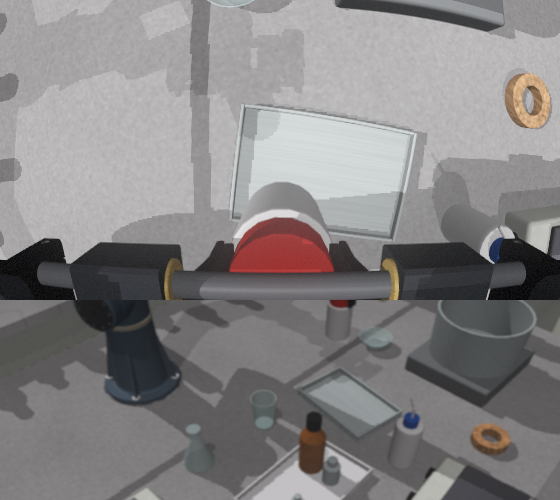

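Steel tray rim corners are at (241,105), (415,133), (393,239) and (231,219) in wrist. The bottle is undisturbed.

Run:
```python
from h import *
o,W,S=pickle.load(open("d3.pkl","rb"))
P=np.array([plane(W,*p,.02,o) for p in((241,105),(415,133),(393,239),(231,219))]);print(P,P.mean(0))
a=np.arctan2(*((P[1]+P[2]-P[0]-P[3])[[1,0]]));c=P.mean(0)[:2];u=np.array([np.cos(a),np.sin(a)])
print(np.degrees(a),c-.055*u,c+.055*u)
print("scene",[plane(S,u,v-260,.02) for u,v in((338,368),(401,407),(361,437),(298,387))])
```

```text
[[0.3705 0.4189 0.02  ]
 [0.6047 0.388  0.02  ]
 [0.5838 0.2358 0.02  ]
 [0.3536 0.266  0.02  ]] [0.47815  0.327175 0.02    ]
-7.49521934265465 [0.42361993 0.33434939] [0.53268007 0.32000061]
scene [array([0.3742, 0.4112, 0.02  ]), array([0.5993, 0.3981, 0.02  ]), array([0.5939, 0.2364, 0.02  ]), array([0.3511, 0.2692, 0.02  ])]
```

>>> move_arm([
  {"hand": 4.6,"travel": [1.0,0,2.0],"twist": [0,0,0]},
  {"hand": 4.6,"travel": [0,0,4.0],"twist": [0,0,0]},
  {"hand": 4.6,"travel": [0,0,4.0],"twist": [0,0,0]},
  {"hand": 4.6,"travel": [0,0,4.0],"twist": [0,0,0]},
  {"hand": 4.6,"travel": [0,0,2.5],"twist": [0,0,0]},
])

```text
time: 4.65
position: [0.4229, 0.3301, 0.1273]
tool_rot: [0.708, 0.706, -0.002, -0.001]
ft_force: [-0.1, 0.1, -2.8]
grip_width: 0.0517
grip_force: 25.0
```

>>> move_arm([
  {"hand": 4.6,"travel": [0,0,1.2],"twist": [0,0,0]},
  {"hand": 4.6,"travel": [0,0,0.6],"twist": [0,0,0]},
  {"hand": 4.6,"travel": [0,0,0.3],"twist": [0,0,0]},
  {"hand": 4.6,"travel": [0,0,0.2],"twist": [0,0,0]},
  {"hand": 4.6,"travel": [0,0,0],"twist": [0,0,0]},
])

```text
time: 5.07
position: [0.425, 0.3321, 0.1083]
tool_rot: [0.707, 0.707, 0.001, 0.0]
ft_force: [-0.2, 0.2, -2.7]
grip_width: 0.0511
grip_force: 25.0
```

>>> move_arm([
  {"hand": 4.6,"travel": [0,0,0.1],"twist": [0,0,0]},
  {"hand": 4.6,"travel": [0,0,0],"twist": [0,0,0]},
  {"hand": 4.6,"travel": [0,0,0],"twist": [0,0,0]},
])

```text
time: 5.32
position: [0.4244, 0.3323, 0.1074]
tool_rot: [0.707, 0.707, 0.001, 0.0]
ft_force: [-0.9, -0.5, -2.0]
grip_width: 0.0514
grip_force: 25.0
```

>>> move_arm([
  {"hand": 4.6,"travel": [0,0,0.1],"twist": [0,0,0]},
  {"hand": 4.6,"travel": [0,0,0.05],"twist": [0,0,0]},
  {"hand": 4.6,"travel": [0,0,0],"twist": [0,0,0]},
  {"hand": 4.6,"travel": [0,0,0],"twist": [0,0,0]},
])

```text
time: 5.65
position: [0.4243, 0.3322, 0.1055]
tool_rot: [0.707, 0.707, 0.0, 0.0]
ft_force: [-1.2, -0.7, 1.0]
grip_width: 0.0515
grip_force: 25.0
```

>>> move_arm([
  {"hand": 5.6,"travel": [0,0,0],"twist": [0,0,0]},
  {"hand": 6.5,"travel": [0,0,0],"twist": [0,0,0]},
  {"hand": 8.0,"travel": [0,0,0],"twist": [0,0,0]},
  {"hand": 8.0,"travel": [0,0,0],"twist": [0,0,0]},
  {"hand": 8.0,"travel": [0,0,-1.5],"twist": [0,0,0]},
])

```text
time: 6.07
position: [0.4223, 0.3311, 0.1181]
tool_rot: [0.707, 0.707, -0.003, -0.001]
ft_force: [0.2, 0.4, -0.4]
grip_width: 0.0744
grip_force: 0.0
```

>>> move_arm([
  {"hand": 8,"travel": [0,0,-4],"twist": [0,0,0]},
  {"hand": 8,"travel": [0,0,-4],"twist": [0,0,0]},
  {"hand": 8,"travel": [-1,0.4,-4],"twist": [0,0,0]},
  {"hand": 8,"travel": [-3.5,1.5,-1],"twist": [0,0,0]},
  {"hand": 8,"travel": [-3.5,1.5,0],"twist": [0,0,0]},
])

```text
time: 6.48
position: [0.4603, 0.2531, 0.2545]
tool_rot: [0.706, 0.709, 0.004, 0.002]
ft_force: [1.4, -0.5, 0.2]
grip_width: 0.0794
grip_force: 0.0
```

>>> move_arm([
  {"hand": 8.7,"travel": [-3.5,1.5,0],"twist": [0,0,0]},
  {"hand": 8.7,"travel": [-3.5,1.5,0],"twist": [0,0,0]},
  {"hand": 8.7,"travel": [-3.5,1.5,0],"twist": [0,0,0]},
  {"hand": 8.7,"travel": [-3.5,1.5,0],"twist": [0,0,0]},
  {"hand": 8.7,"travel": [-3.5,1.5,0],"twist": [0,0,0]},
])

```text
time: 6.9
position: [0.5333, 0.0753, 0.2501]
tool_rot: [0.707, 0.707, 0.0, 0.0]
ft_force: [0.5, 1.0, 0.3]
grip_width: 0.0867
grip_force: 0.0
```

>>> move_arm([
  {"hand": 8.7,"travel": [-3.5,1.5,0],"twist": [0,0,0]},
  {"hand": 8.7,"travel": [-2.2,1.2,0],"twist": [0,0,0]},
  {"hand": 8.7,"travel": [0,0,0],"twist": [0,0,0]},
  {"hand": 8.7,"travel": [0,0,0],"twist": [0,0,0]},
  {"hand": 8.7,"travel": [0,0,0],"twist": [0,0,0]},
])

```text
time: 7.32
position: [0.5591, 0.0205, 0.2496]
tool_rot: [0.707, 0.707, -0.0, -0.001]
ft_force: [-0.7, -0.3, 0.6]
grip_width: 0.087
grip_force: 0.0
```

Run:
```python
from rig import robot
from h import *
o=robot.get_obs();W=robot.camera("wrist");S=robot.camera("scene")
im=np.vstack([W["frame"][:300],S["frame"][40:240]]);cv2.imwrite("pics/w5.png",im[...,::-1]);pickle.dump((o,W,S),open("d4.pkl","wb"))
print(o["position"],o["tool_rot"])
```

```text
[0.55911445 0.02054644 0.24964645] [ 7.07203528e-01  7.07009404e-01 -2.95343966e-04 -8.85995709e-04]
```

View pics/w5.png

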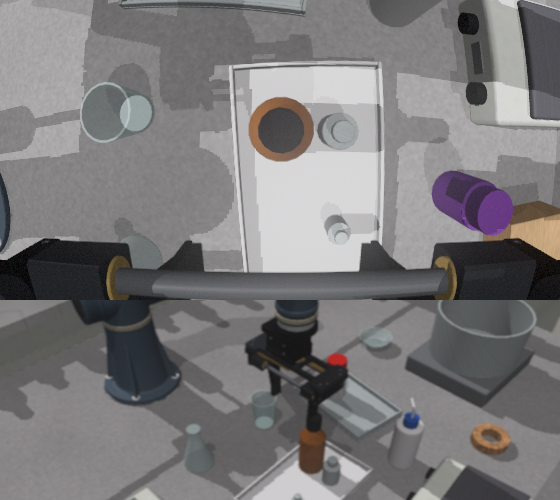

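Jar stands upright in the steel tray. Bottle cap centre is at (281.5,130), seen almost straight down; the big weight's knob is at (342,131) and the bay's far corners are at (231,66) and (382,63).

Run:
```python
from h import *
o,W,S=pickle.load(open("d4.pkl","rb"))
f=W["frame"]
m=cv2.inRange(cv2.cvtColor(f,cv2.COLOR_RGB2HSV),(5,100,50),(20,255,255));m[:90]=0;m[165:]=0
c=max(cv2.findContours(m,0,1)[0],key=cv2.contourArea);print(cv2.minEnclosingCircle(c))
(u,v),r=cv2.minEnclosingCircle(c)
print("cap",plane(W,281.5,130,.161,o),"body",plane(W,u,v,.103,o),"big",plane(W,342,131,.075,o),"bay",plane(W,231,66,.02,o),plane(W,382,63,.02,o))
```

```text
((280.31610107421875, 128.6839141845703), 31.818078994750977)
cap [0.5587 0.0886 0.161 ] body [0.5575 0.0889 0.103 ] big [0.6188 0.0872 0.075 ] bay [0.5002 0.163  0.02  ] [0.6771 0.1709 0.02  ]
```

>>> move_arm([
  {"hand": 6.5,"travel": [3.4,-0.1,0],"twist": [0,0,0]},
  {"hand": 6.5,"travel": [3.45,-0.1,0],"twist": [0,0,0]},
  {"hand": 6.5,"travel": [0,0,1.5],"twist": [0,0,0]},
  {"hand": 6.5,"travel": [0,0,2],"twist": [0,0,0]},
  {"hand": 6.5,"travel": [0,0,2],"twist": [0,0,0]},
])

```text
time: 7.83
position: [0.5575, 0.091, 0.1953]
tool_rot: [0.706, 0.709, 0.001, 0.001]
ft_force: [-0.1, 0.2, 1.0]
grip_width: 0.0671
grip_force: 0.0
```

>>> move_arm([
  {"hand": 6.5,"travel": [0,0,2],"twist": [0,0,0]},
  {"hand": 6.5,"travel": [0,0,2],"twist": [0,0,0]},
  {"hand": 6.5,"travel": [0,0,1.0],"twist": [0,0,0]},
  {"hand": 6.5,"travel": [0,0,0.25],"twist": [0,0,0]},
  {"hand": 6.5,"travel": [0,0,0],"twist": [0,0,0]},
])

```text
time: 8.25
position: [0.5574, 0.0893, 0.1422]
tool_rot: [0.707, 0.708, -0.0, -0.001]
ft_force: [0.2, 0.7, -0.2]
grip_width: 0.0651
grip_force: 0.0
```

>>> move_arm([
  {"hand": 4.6,"travel": [0,0,0],"twist": [0,0,0]},
  {"hand": 4.0,"travel": [0,0,0],"twist": [0,0,0]},
  {"hand": 3.6,"travel": [0,0,0],"twist": [0,0,0]},
  {"hand": 2.6,"travel": [0,0,0],"twist": [0,0,0]},
  {"hand": 2.6,"travel": [0,0,0],"twist": [0,0,0]},
], force=30)

```text
time: 8.67
position: [0.5583, 0.0885, 0.1432]
tool_rot: [0.707, 0.707, 0.0, 0.0]
ft_force: [-0.3, -0.5, 0.5]
grip_width: 0.0393
grip_force: 0.0
```

>>> move_arm([
  {"hand": 2.6,"travel": [0,0,0],"twist": [0,0,0]},
  {"hand": 2.6,"travel": [0,0,0],"twist": [0,0,0]},
  {"hand": 2.6,"travel": [0,0,0],"twist": [0,0,0]},
  {"hand": 2.6,"travel": [0,0,0],"twist": [0,0,0]},
])

```text
time: 9.0
position: [0.5584, 0.0885, 0.143]
tool_rot: [0.707, 0.707, 0.0, 0.0]
ft_force: [-0.5, 0.3, 2.5]
grip_width: 0.0333
grip_force: 30.0
```

>>> move_arm([
  {"hand": 2.6,"travel": [0,0,-1.5],"twist": [0,0,0]},
  {"hand": 2.6,"travel": [0,0,-3],"twist": [0,0,0]},
  {"hand": 2.6,"travel": [0.4,0,-2.5],"twist": [0,0,0]},
  {"hand": 2.6,"travel": [1.6,-0.1,-1],"twist": [0,0,0]},
  {"hand": 2.6,"travel": [3,-0.4,0],"twist": [0,0,0]},
])

```text
time: 9.42
position: [0.5555, 0.1366, 0.225]
tool_rot: [0.708, 0.706, 0.002, 0.003]
ft_force: [1.1, 1.0, -4.4]
grip_width: 0.0338
grip_force: 30.0
```

>>> move_arm([
  {"hand": 2.6,"travel": [3.5,-0.4,0],"twist": [0,0,0]},
  {"hand": 2.6,"travel": [3.5,-0.4,0],"twist": [0,0,0]},
  {"hand": 2.6,"travel": [3.5,-0.4,0],"twist": [0,0,0]},
  {"hand": 2.6,"travel": [3.5,-0.4,0],"twist": [0,0,0]},
  {"hand": 2.6,"travel": [2.4,-0.3,0],"twist": [0,0,0]},
])

```text
time: 9.83
position: [0.5322, 0.3054, 0.2213]
tool_rot: [0.707, 0.708, -0.001, -0.001]
ft_force: [-0.1, -1.5, -2.5]
grip_width: 0.0331
grip_force: 30.0
```

>>> move_arm([
  {"hand": 2.6,"travel": [1.3,-0.1,0],"twist": [0,0,0]},
  {"hand": 2.6,"travel": [0.45,0,0],"twist": [0,0,0]},
  {"hand": 2.6,"travel": [0,0,0],"twist": [0,0,0]},
  {"hand": 2.6,"travel": [0,0,1.5],"twist": [0,0,0]},
  {"hand": 2.6,"travel": [0,0,2.5],"twist": [0,0,0]},
])

```text
time: 10.25
position: [0.5357, 0.319, 0.1849]
tool_rot: [0.708, 0.707, 0.003, 0.002]
ft_force: [0.6, -0.1, -4.0]
grip_width: 0.0335
grip_force: 30.0
```

>>> move_arm([
  {"hand": 2.6,"travel": [0,0,2.0],"twist": [0,0,0]},
  {"hand": 2.6,"travel": [0,0,1.0],"twist": [0,0,0]},
  {"hand": 2.6,"travel": [0,0,0.5],"twist": [0,0,0]},
  {"hand": 2.6,"travel": [0,0,0.3],"twist": [0,0,0]},
  {"hand": 2.6,"travel": [0,0,0],"twist": [0,0,0]},
])

```text
time: 10.67
position: [0.5336, 0.3194, 0.1446]
tool_rot: [0.707, 0.707, 0.0, 0.0]
ft_force: [0.3, -1.4, -3.0]
grip_width: 0.033
grip_force: 30.0
```

>>> move_arm([
  {"hand": 2.6,"travel": [0,0,0.1],"twist": [0,0,0]},
  {"hand": 2.6,"travel": [0,0,0.1],"twist": [0,0,0]},
  {"hand": 2.6,"travel": [0,0,0],"twist": [0,0,0]},
])

```text
time: 10.92
position: [0.5334, 0.3202, 0.1434]
tool_rot: [0.707, 0.707, 0.001, 0.0]
ft_force: [-1.3, 0.9, -3.7]
grip_width: 0.0332
grip_force: 30.0
```

>>> move_arm([
  {"hand": 2.6,"travel": [0,0,0.1],"twist": [0,0,0]},
  {"hand": 2.6,"travel": [0,0,0],"twist": [0,0,0]},
  {"hand": 2.6,"travel": [0,0,0],"twist": [0,0,0]},
  {"hand": 2.6,"travel": [0,0,0],"twist": [0,0,0]},
])

```text
time: 11.25
position: [0.5337, 0.3204, 0.143]
tool_rot: [0.707, 0.707, 0.001, 0.001]
ft_force: [-0.2, -0.3, 5.6]
grip_width: 0.033
grip_force: 30.0
```

>>> move_arm([
  {"hand": 4.2,"travel": [0,0,0],"twist": [0,0,0]},
  {"hand": 5.5,"travel": [0,0,0],"twist": [0,0,0]},
  {"hand": 6.5,"travel": [0,0,0],"twist": [0,0,0]},
  {"hand": 6.5,"travel": [0,0,-1],"twist": [0,0,0]},
  {"hand": 6.5,"travel": [0,0,-3],"twist": [0,0,0]},
])

```text
time: 11.67
position: [0.5299, 0.3187, 0.1778]
tool_rot: [0.707, 0.707, -0.005, -0.002]
ft_force: [0.7, -0.4, -0.1]
grip_width: 0.0584
grip_force: 0.0
```

>>> move_arm([
  {"hand": 6.5,"travel": [0,0,-4],"twist": [0,0,0]},
  {"hand": 6.5,"travel": [-1,0.4,-3],"twist": [0,0,0]},
  {"hand": 6.5,"travel": [-3.7,1.4,0],"twist": [0,0,0]},
  {"hand": 6.5,"travel": [-3.7,1.4,0],"twist": [0,0,0]},
  {"hand": 6.5,"travel": [-3.7,1.4,0],"twist": [0,0,0]},
])

```text
time: 12.08
position: [0.5795, 0.1985, 0.2533]
tool_rot: [0.706, 0.708, 0.001, 0.001]
ft_force: [0.6, -0.6, -0.0]
grip_width: 0.0653
grip_force: 0.0
```

>>> move_arm([
  {"hand": 6.5,"travel": [-3.7,1.4,0],"twist": [0,0,0]},
  {"hand": 6.5,"travel": [-3.7,1.4,0],"twist": [0,0,0]},
  {"hand": 6.5,"travel": [-3.75,1.2,0],"twist": [0,0,0]},
  {"hand": 6.5,"travel": [0,0,0],"twist": [0,0,-7]},
  {"hand": 6.5,"travel": [0,0,0],"twist": [0,0,-7]},
])

```text
time: 12.5
position: [0.62, 0.0845, 0.2519]
tool_rot: [0.615, 0.788, 0.0, 0.0]
ft_force: [-0.4, -0.2, -0.6]
grip_width: 0.065
grip_force: 0.0
```

>>> move_arm([
  {"hand": 7,"travel": [0,0,0],"twist": [0,0,-7]},
  {"hand": 7,"travel": [0,0,0],"twist": [0,0,-7]},
  {"hand": 7,"travel": [0,0,0],"twist": [0,0,-7]},
  {"hand": 7,"travel": [0,0,0],"twist": [0,0,-7]},
  {"hand": 7,"travel": [0,0,0],"twist": [0,0,-7]},
])

```text
time: 12.92
position: [0.6189, 0.0875, 0.252]
tool_rot: [0.347, 0.938, 0.0, 0.0]
ft_force: [-1.0, -0.3, 0.0]
grip_width: 0.0698
grip_force: 0.0
```

>>> move_arm([
  {"hand": 7,"travel": [0,0,0],"twist": [0,0,-7]},
  {"hand": 7,"travel": [0,0,0],"twist": [0,0,-7]},
  {"hand": 7,"travel": [0,0,0],"twist": [0,0,-7]},
  {"hand": 7,"travel": [0,0,0],"twist": [0,0,-7]},
  {"hand": 7,"travel": [0,0,0],"twist": [0,0,-6]},
])

```text
time: 13.33
position: [0.6189, 0.0876, 0.252]
tool_rot: [0.058, 0.998, 0.0, 0.0]
ft_force: [-0.5, -0.4, -0.0]
grip_width: 0.0701
grip_force: 0.0
```

>>> move_arm([
  {"hand": 7,"travel": [3.5,0,0],"twist": [0,0,0]},
  {"hand": 7,"travel": [3.5,0,0],"twist": [0,0,0]},
  {"hand": 7,"travel": [0,0,0],"twist": [0,0,0]},
  {"hand": 7,"travel": [0,0,0],"twist": [0,0,0]},
  {"hand": 7,"travel": [0,0,0],"twist": [0,0,0]},
])

```text
time: 13.75
position: [0.5505, 0.0961, 0.2525]
tool_rot: [0.061, 0.998, 0.0, 0.001]
ft_force: [-0.5, -0.8, -0.1]
grip_width: 0.07
grip_force: 0.0
```

Run:
```python
from rig import robot
from h import *
o=robot.get_obs();W=robot.camera("wrist");S=robot.camera("scene")
im=np.vstack([W["frame"][:300],S["frame"][40:240]]);cv2.imwrite("pics/w6.png",im[...,::-1]);pickle.dump((o,W,S),open("d5.pkl","wb"))
print(o["position"],o["tool_rot"],o["q"])
```

```text
[0.55052821 0.09607775 0.25250575] [6.09602199e-02 9.98139195e-01 1.70500733e-05 1.41405797e-03] [-2.71402978e-02  4.18341815e-01  1.58415851e+00 -6.79716185e-05
  1.13626468e+00 -1.47591190e+00]
```

View pics/w6.png

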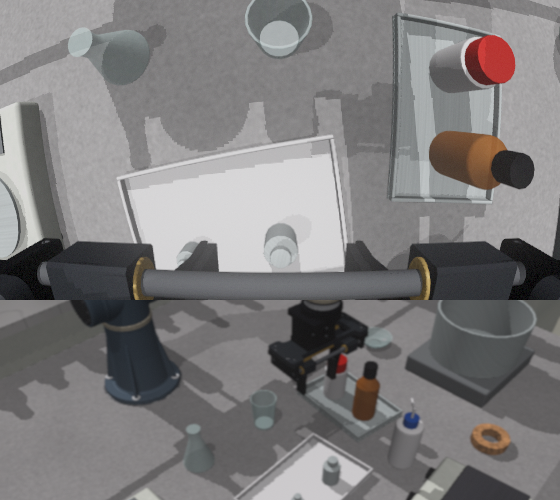

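Bottle and jar both stand upright in the steel tray, and the bay now holds only the weights. The big weight's knob top is at (282,257). I still need 7 degrees of twist.

Run:
```python
from h import *
o,W,S=pickle.load(open("d5.pkl","rb"))
print("big knob",plane(W,282,257,.075,o),"shoulder c",plane(W,281,243,.055,o), "jar",plane(W,490,59,.117,o),"bottle",plane(W,514,170,.161,o))
o,W,S=pickle.load(open("d4.pkl","rb"));print("prev shoulder",plane(W,338,131,.055,o))
```

```text
big knob [0.6192 0.0891 0.075 ] shoulder c [0.6104 0.0891 0.055 ] jar [0.4252 0.3216 0.117 ] bottle [0.5314 0.3097 0.161 ]
prev shoulder [0.6182 0.0868 0.055 ]
```

>>> move_arm([
  {"hand": 7,"travel": [-3.5,0,0],"twist": [0,0,0]},
  {"hand": 7,"travel": [-3.5,0,0],"twist": [0,0,0]},
  {"hand": 7,"travel": [0,0,0],"twist": [0,0,-7]},
  {"hand": 7,"travel": [0,0,2],"twist": [0,0,0]},
  {"hand": 7,"travel": [0,0,3],"twist": [0,0,0]},
])

```text
time: 14.27
position: [0.6239, 0.087, 0.2041]
tool_rot: [0.0, 1.0, -0.0, 0.005]
ft_force: [0.2, -0.1, -0.9]
grip_width: 0.0699
grip_force: 0.0
```

>>> move_arm([
  {"hand": 7,"travel": [0,0,3],"twist": [0,0,0]},
  {"hand": 7,"travel": [0,0,3],"twist": [0,0,0]},
  {"hand": 7,"travel": [0,0,2],"twist": [0,0,0]},
  {"hand": 7,"travel": [0,0,0],"twist": [0,0,0]},
  {"hand": 7,"travel": [0,0,0],"twist": [0,0,0]},
])

```text
time: 14.68
position: [0.6195, 0.0873, 0.1205]
tool_rot: [0.0, 1.0, 0.0, -0.001]
ft_force: [0.4, -0.5, 0.1]
grip_width: 0.07
grip_force: 0.0
```

>>> move_arm([
  {"hand": 7,"travel": [0,-0.05,2],"twist": [0,0,0]},
  {"hand": 7,"travel": [0,0,2],"twist": [0,0,0]},
  {"hand": 7,"travel": [0,0,2],"twist": [0,0,0]},
  {"hand": 7,"travel": [0,0,1.8],"twist": [0,0,0]},
  {"hand": 7,"travel": [0,0,0.8],"twist": [0,0,0]},
])

```text
time: 15.1
position: [0.6202, 0.0869, 0.0355]
tool_rot: [0.0, 1.0, -0.0, 0.001]
ft_force: [1.0, -1.2, -0.9]
grip_width: 0.0701
grip_force: 0.0
```

>>> move_arm([
  {"hand": 6,"travel": [0,0.05,0],"twist": [0,0,0]},
  {"hand": 5.2,"travel": [0,0,0],"twist": [0,0,0]},
  {"hand": 4.6,"travel": [0,0,0],"twist": [0,0,0]},
  {"hand": 3.4,"travel": [0,0,0],"twist": [0,0,0]},
  {"hand": 3.4,"travel": [0,0,0],"twist": [0,0,0]},
], force=40)

```text
time: 15.52
position: [0.6199, 0.0875, 0.0369]
tool_rot: [-0.0, 1.0, -0.0, 0.001]
ft_force: [0.1, -0.4, -0.3]
grip_width: 0.0445
grip_force: 0.0
```

>>> move_arm([
  {"hand": 3.4,"travel": [0,0,0],"twist": [0,0,0]},
  {"hand": 3.4,"travel": [0,0,0],"twist": [0,0,0]},
  {"hand": 3.4,"travel": [0,0,0],"twist": [0,0,0]},
  {"hand": 3.4,"travel": [0,0,0],"twist": [0,0,0]},
])

```text
time: 15.85
position: [0.6198, 0.087, 0.0367]
tool_rot: [-0.0, 1.0, -0.0, 0.001]
ft_force: [-0.7, -3.2, 5.5]
grip_width: 0.0392
grip_force: 40.0
```

>>> move_arm([
  {"hand": 3.4,"travel": [0,0,-1.5],"twist": [0,0,0]},
  {"hand": 3.4,"travel": [0,0,-3.5],"twist": [0,0,0]},
  {"hand": 3.4,"travel": [0,0,-4],"twist": [0,0,0]},
  {"hand": 3.4,"travel": [0,0,-4],"twist": [0,0,0]},
  {"hand": 3.4,"travel": [0,0,-4],"twist": [0,0,0]},
])

```text
time: 16.27
position: [0.6172, 0.0879, 0.2054]
tool_rot: [0.0, 1.0, 0.0, -0.002]
ft_force: [2.1, -0.3, -5.0]
grip_width: 0.0395
grip_force: 40.0
```

>>> move_arm([
  {"hand": 3.4,"travel": [0,-1,-3],"twist": [0,0,0]},
  {"hand": 3.4,"travel": [0,-2.5,-1],"twist": [0,0,0]},
  {"hand": 3.4,"travel": [0.2,-4,0],"twist": [0,0,0]},
  {"hand": 3.4,"travel": [0.2,-4,0],"twist": [0,0,0]},
  {"hand": 3.4,"travel": [0.2,-4,0],"twist": [0,0,0]},
])

```text
time: 16.68
position: [0.6115, -0.0678, 0.2445]
tool_rot: [-0.001, 1.0, 0.001, -0.001]
ft_force: [0.5, 0.9, -5.2]
grip_width: 0.0392
grip_force: 40.0
```

>>> move_arm([
  {"hand": 3.4,"travel": [0.2,-4,0],"twist": [0,0,0]},
  {"hand": 3.4,"travel": [0.2,-4,0],"twist": [0,0,0]},
  {"hand": 3.4,"travel": [0.2,-4,0],"twist": [0,0,0]},
  {"hand": 3.4,"travel": [0.2,-4,0],"twist": [0,0,0]},
  {"hand": 3.4,"travel": [0.2,-4,0],"twist": [0,0,0]},
])

```text
time: 17.1
position: [0.6015, -0.2682, 0.2436]
tool_rot: [0.0, 1.0, 0.002, -0.002]
ft_force: [1.1, -0.2, -5.2]
grip_width: 0.0392
grip_force: 40.0
```

>>> move_arm([
  {"hand": 3.4,"travel": [0.3,-3.75,0],"twist": [0,0,0]},
  {"hand": 3.4,"travel": [0,-2,0],"twist": [0,0,0]},
  {"hand": 3.4,"travel": [0,-1,0],"twist": [0,0,0]},
  {"hand": 3.4,"travel": [0,0,0],"twist": [0,0,0]},
  {"hand": 3.4,"travel": [0,0,0],"twist": [0,0,0]},
])

```text
time: 17.52
position: [0.5993, -0.3335, 0.244]
tool_rot: [0.0, 1.0, 0.002, -0.001]
ft_force: [0.4, -0.2, -5.2]
grip_width: 0.039
grip_force: 40.0
```

Run:
```python
from rig import robot
from h import *
o=robot.get_obs();W=robot.camera("wrist")
cv2.imwrite("pics/w7.png",W["frame"][:,:,::-1]);pickle.dump((o,W),open("d6.pkl","wb"))
print(o["position"],o["tool_rot"],o["q"])
```

```text
[ 0.59925566 -0.33345255  0.24398349] [ 2.65289467e-04  9.99997408e-01  1.92075473e-03 -1.19350247e-03] [-6.71008703e-01  6.07050168e-01  1.25479391e+00  1.59055695e-03
  1.28400658e+00 -2.24172763e+00]
```

View pics/w7.png

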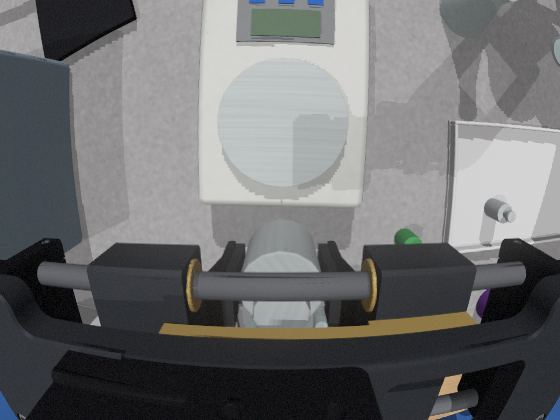

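Pan circle is centred at (283,122.5), spanning cols 218–348 and rows 58–187. The weight is held upright.

Run:
```python
from h import *
o,W=pickle.load(open("d6.pkl","rb"))
P=[plane(W,*p,.072,o) for p in((218,122),(348,122),(283,58),(283,187))];print(P,np.mean(P,0))
```

```text
[array([ 0.523 , -0.3946,  0.072 ]), array([ 0.5228, -0.2662,  0.072 ]), array([ 0.4599, -0.3305,  0.072 ]), array([ 0.5889, -0.3304,  0.072 ])] [ 0.52365  -0.330425  0.072   ]
```

>>> move_arm([
  {"hand": 3.4,"travel": [1.5,0.1,0],"twist": [0,0,0]},
  {"hand": 3.4,"travel": [3,0.15,0],"twist": [0,0,0]},
  {"hand": 3.4,"travel": [2,0.1,0],"twist": [0,0,0]},
  {"hand": 3.4,"travel": [1.05,0,0],"twist": [0,0,0]},
  {"hand": 3.4,"travel": [0,0,1],"twist": [0,0,0]},
])

```text
time: 17.98
position: [0.5239, -0.33, 0.2376]
tool_rot: [-0.0, 1.0, -0.001, 0.001]
ft_force: [0.6, 0.0, -5.4]
grip_width: 0.0392
grip_force: 40.0
```

>>> move_arm([
  {"hand": 3.4,"travel": [0,0,2.5],"twist": [0,0,0]},
  {"hand": 3.4,"travel": [0,0,3],"twist": [0,0,0]},
  {"hand": 3.4,"travel": [0,0,3],"twist": [0,0,0]},
  {"hand": 3.4,"travel": [0,0,2.5],"twist": [0,0,0]},
  {"hand": 3.4,"travel": [0,0,1],"twist": [0,0,0]},
])

```text
time: 18.4
position: [0.5239, -0.3288, 0.1114]
tool_rot: [-0.001, 1.0, 0.002, -0.002]
ft_force: [0.1, -0.2, -5.1]
grip_width: 0.0391
grip_force: 40.0
```

>>> move_arm([
  {"hand": 3.4,"travel": [0,0,0.5],"twist": [0,0,0]},
  {"hand": 3.4,"travel": [0,0,0.2],"twist": [0,0,0]},
  {"hand": 3.4,"travel": [0,0,0.2],"twist": [0,0,0]},
  {"hand": 3.4,"travel": [0,0,0],"twist": [0,0,0]},
  {"hand": 3.4,"travel": [0,0,0],"twist": [0,0,0]},
])

```text
time: 18.82
position: [0.5254, -0.3321, 0.108]
tool_rot: [-0.0, 1.0, -0.001, 0.001]
ft_force: [0.4, 0.0, -5.3]
grip_width: 0.0391
grip_force: 40.0
```

>>> move_arm([
  {"hand": 3.4,"travel": [0,0,0.1],"twist": [0,0,0]},
  {"hand": 3.4,"travel": [0,0,0],"twist": [0,0,0]},
  {"hand": 3.4,"travel": [0,0,0.1],"twist": [0,0,0]},
  {"hand": 3.4,"travel": [0,0,0],"twist": [0,0,0]},
  {"hand": 3.4,"travel": [0,0,0],"twist": [0,0,0]},
])

```text
time: 19.23
position: [0.5244, -0.3315, 0.1046]
tool_rot: [0.0, 1.0, -0.0, 0.0]
ft_force: [0.3, -0.8, -3.8]
grip_width: 0.0389
grip_force: 40.0
```

>>> move_arm([
  {"hand": 3.4,"travel": [0,0,0.1],"twist": [0,0,0]},
  {"hand": 3.4,"travel": [0,0,0],"twist": [0,0,0]},
  {"hand": 3.4,"travel": [0,0,0],"twist": [0,0,0]},
  {"hand": 3.4,"travel": [0,0,0],"twist": [0,0,0]},
])

```text
time: 19.57
position: [0.5245, -0.3316, 0.1038]
tool_rot: [-0.0, 1.0, -0.0, 0.0]
ft_force: [-0.9, 0.4, -1.5]
grip_width: 0.039
grip_force: 40.0
```

>>> move_arm([
  {"hand": 3.4,"travel": [0,0,0.08],"twist": [0,0,0]},
  {"hand": 3.4,"travel": [0,0,0],"twist": [0,0,0]},
  {"hand": 3.4,"travel": [0,0,0],"twist": [0,0,0]},
  {"hand": 3.4,"travel": [0,0,0],"twist": [0,0,0]},
])

```text
time: 19.9
position: [0.5246, -0.3316, 0.1037]
tool_rot: [-0.0, 1.0, -0.0, 0.0]
ft_force: [-3.4, 1.4, 5.3]
grip_width: 0.0392
grip_force: 40.0
```

>>> move_arm([
  {"hand": 4.6,"travel": [0,0,0],"twist": [0,0,0]},
  {"hand": 5.6,"travel": [0,0,0],"twist": [0,0,0]},
  {"hand": 6.5,"travel": [0,0,0],"twist": [0,0,0]},
  {"hand": 6.5,"travel": [0,0,0],"twist": [0,0,0]},
  {"hand": 6.5,"travel": [0,0,-1],"twist": [0,0,0]},
])

```text
time: 20.32
position: [0.5235, -0.3306, 0.1111]
tool_rot: [0.0, 1.0, 0.001, -0.001]
ft_force: [0.5, 0.5, -0.4]
grip_width: 0.0618
grip_force: 0.0
```

>>> move_arm([
  {"hand": 6.5,"travel": [0,0,-2.5],"twist": [0,0,0]},
  {"hand": 6.5,"travel": [0,0,-4],"twist": [0,0,0]},
  {"hand": 6.5,"travel": [0,0,-4],"twist": [0,0,0]},
  {"hand": 6.5,"travel": [0,0,-3.4],"twist": [0,0,0]},
  {"hand": 6.5,"travel": [0,0,0],"twist": [0,0,0]},
])

```text
time: 20.73
position: [0.5282, -0.3346, 0.2609]
tool_rot: [-0.0, 1.0, -0.006, 0.006]
ft_force: [1.3, -1.0, 1.5]
grip_width: 0.0652
grip_force: 0.0
```

>>> move_arm([
  {"hand": 6.5,"travel": [-4,0,0],"twist": [0,0,7]},
  {"hand": 6.5,"travel": [-3,0,0],"twist": [0,0,0]},
  {"hand": 6.5,"travel": [0,0,0],"twist": [0,0,-7]},
  {"hand": 6.5,"travel": [0,0,0],"twist": [0,0,0]},
  {"hand": 6.5,"travel": [0,0,0],"twist": [0,0,0]},
])

```text
time: 21.15
position: [0.5939, -0.3347, 0.2513]
tool_rot: [0.001, 1.0, 0.0, -0.001]
ft_force: [-1.1, -0.6, -0.0]
grip_width: 0.0651
grip_force: 0.0
```

Run:
```python
from rig import robot
from h import *
o=robot.get_obs();W=robot.camera("wrist");S=robot.camera("scene")
im=np.vstack([W["frame"][:240],S["frame"][60:360]]);cv2.imwrite("pics/w8.png",im[:,:,::-1]);pickle.dump((o,W,S),open("d7.pkl","wb"))
print(o["position"],o["tool_rot"])
```

```text
[ 0.59388364 -0.33469107  0.25130555] [ 1.15283575e-03  9.99999082e-01  3.69217300e-04 -6.09249707e-04]
```

View pics/w8.png

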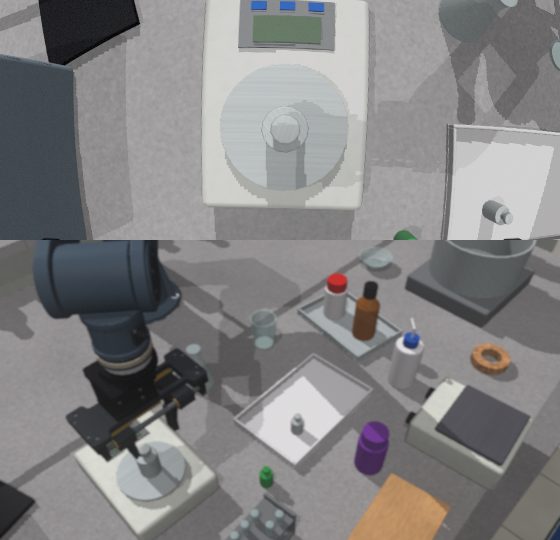

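Big weight stands upright at the pan's centre: weight (285,129), pan (284,128). The small weight is untouched. Next I go back to the bottle.

>>> move_arm([
  {"hand": 6.5,"travel": [0.2,2,0],"twist": [0,0,0]},
  {"hand": 6.5,"travel": [0.4,4,0],"twist": [0,0,0]},
  {"hand": 6.5,"travel": [0.4,4,0],"twist": [0,0,0]},
  {"hand": 6.5,"travel": [0.4,4,0],"twist": [0,0,0]},
  {"hand": 6.5,"travel": [0.4,4,0],"twist": [0,0,0]},
])

```text
time: 21.67
position: [0.5749, -0.1539, 0.2519]
tool_rot: [0.002, 1.0, 0.0, -0.0]
ft_force: [-0.3, -0.2, 0.1]
grip_width: 0.0654
grip_force: 0.0
```

>>> move_arm([
  {"hand": 6.5,"travel": [0.4,4,0],"twist": [0,0,0]},
  {"hand": 6.5,"travel": [0.4,4,0],"twist": [0,0,0]},
  {"hand": 6.5,"travel": [0.4,4,0],"twist": [0,0,0]},
  {"hand": 6.5,"travel": [0.4,4,0],"twist": [0,0,0]},
  {"hand": 6.5,"travel": [0.4,4,0],"twist": [0,0,0]},
])

```text
time: 22.08
position: [0.555, 0.0462, 0.2522]
tool_rot: [0.001, 1.0, -0.0, 0.0]
ft_force: [-0.2, 1.4, 0.2]
grip_width: 0.065
grip_force: 0.0
```

>>> move_arm([
  {"hand": 6.5,"travel": [0.4,4,0],"twist": [0,0,0]},
  {"hand": 6.5,"travel": [0.4,4,0],"twist": [0,0,0]},
  {"hand": 6.5,"travel": [0.4,4,0],"twist": [0,0,0]},
  {"hand": 6.5,"travel": [0.4,4,0],"twist": [0,0,0]},
  {"hand": 6.5,"travel": [0.4,4,0],"twist": [0,0,0]},
])

```text
time: 22.5
position: [0.5352, 0.2461, 0.2522]
tool_rot: [0.001, 1.0, -0.0, 0.0]
ft_force: [0.6, 0.4, -0.0]
grip_width: 0.0648
grip_force: 0.0
```

>>> move_arm([
  {"hand": 6.5,"travel": [0,0.5,0],"twist": [0,0,7]},
  {"hand": 6.5,"travel": [0,0,0],"twist": [0,0,7]},
  {"hand": 6.5,"travel": [0,0,0],"twist": [0,0,7]},
  {"hand": 6.5,"travel": [0,0,0],"twist": [0,0,7]},
  {"hand": 6.5,"travel": [0,0,0],"twist": [0,0,7]},
])

```text
time: 22.92
position: [0.5356, 0.2495, 0.252]
tool_rot: [0.305, 0.953, -0.0, -0.0]
ft_force: [-0.9, -0.1, 0.2]
grip_width: 0.0647
grip_force: 0.0
```

>>> move_arm([
  {"hand": 6.5,"travel": [0,0,0],"twist": [0,0,7]},
  {"hand": 6.5,"travel": [0,0,0],"twist": [0,0,7]},
  {"hand": 6.5,"travel": [0,0,0],"twist": [0,0,7]},
  {"hand": 6.5,"travel": [0,0,0],"twist": [0,0,7]},
  {"hand": 6.5,"travel": [0,0,0],"twist": [0,0,7]},
])

```text
time: 23.33
position: [0.5357, 0.2491, 0.252]
tool_rot: [0.577, 0.817, -0.0, -0.0]
ft_force: [0.0, 0.2, 0.1]
grip_width: 0.065
grip_force: 0.0
```

>>> move_arm([
  {"hand": 6.5,"travel": [0,0,0],"twist": [0,0,7]},
  {"hand": 6.5,"travel": [0,0,0],"twist": [0,0,7]},
  {"hand": 6.5,"travel": [0,0,0],"twist": [0,0,6]},
  {"hand": 6.5,"travel": [0,0,0],"twist": [0,0,0]},
  {"hand": 6.5,"travel": [0,0,0],"twist": [0,0,0]},
])

```text
time: 23.75
position: [0.5359, 0.2493, 0.252]
tool_rot: [0.707, 0.708, -0.0, -0.0]
ft_force: [-1.0, -1.1, 0.3]
grip_width: 0.0653
grip_force: 0.0
```

Run:
```python
from rig import robot
from h import *
o=robot.get_obs();W=robot.camera("wrist");S=robot.camera("scene")
im=np.vstack([W["frame"][:300],S["frame"][40:240]]);cv2.imwrite("pics/w9.png",im[:,:,::-1]);pickle.dump((o,W,S),open("d8.pkl","wb"))
print(o["position"],o["tool_rot"])
```

```text
[0.53587458 0.24934851 0.25195772] [ 7.06701858e-01  7.07511464e-01 -1.07546335e-04 -1.29555829e-05]
```

View pics/w9.png

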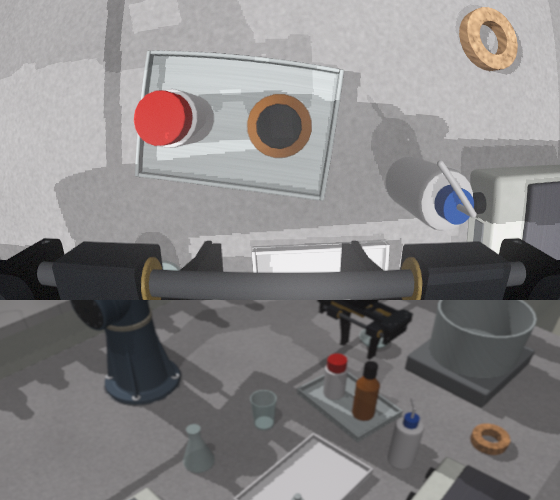

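Bottle cap is at (279,126) and the jar cap at (163,118); both are upright.

Run:
```python
from h import *
o,W,S=pickle.load(open("d8.pkl","rb"))
print(plane(W,279,126,.161,o),plane(W,163,118,.117,o))
```

```text
[0.5336 0.3203 0.161 ] [0.4289 0.3305 0.117 ]
```

>>> move_arm([
  {"hand": 6.5,"travel": [3.5,-0.2,0],"twist": [0,0,0]},
  {"hand": 6.5,"travel": [3.5,-0.1,0],"twist": [0,0,0]},
  {"hand": 6.5,"travel": [0,0,1.5],"twist": [0,0,0]},
  {"hand": 6.5,"travel": [0,0,2],"twist": [0,0,0]},
  {"hand": 6.5,"travel": [0,0,2],"twist": [0,0,0]},
])

```text
time: 24.27
position: [0.5334, 0.3208, 0.1968]
tool_rot: [0.706, 0.708, 0.001, 0.0]
ft_force: [0.4, 0.2, 0.2]
grip_width: 0.0649
grip_force: 0.0
```

>>> move_arm([
  {"hand": 6.5,"travel": [0,0,2],"twist": [0,0,0]},
  {"hand": 6.5,"travel": [0,0,2],"twist": [0,0,0]},
  {"hand": 6.5,"travel": [0,0,1.0],"twist": [0,0,0]},
  {"hand": 6.5,"travel": [0,0,0.5],"twist": [0,0,0]},
  {"hand": 6.5,"travel": [0,0,0],"twist": [0,0,0]},
])

```text
time: 24.68
position: [0.5328, 0.3196, 0.1408]
tool_rot: [0.707, 0.707, -0.001, -0.0]
ft_force: [-0.6, 0.5, 0.1]
grip_width: 0.0649
grip_force: 0.0
```

>>> move_arm([
  {"hand": 4.6,"travel": [0,0,0],"twist": [0,0,0]},
  {"hand": 4.0,"travel": [0,0,0],"twist": [0,0,0]},
  {"hand": 3.6,"travel": [0,0,0],"twist": [0,0,0]},
  {"hand": 2.6,"travel": [0,0,0],"twist": [0,0,0]},
  {"hand": 2.6,"travel": [0,0,0],"twist": [0,0,0]},
], force=30)

```text
time: 25.1
position: [0.5336, 0.32, 0.1426]
tool_rot: [0.707, 0.707, 0.001, 0.0]
ft_force: [1.5, -0.3, 0.1]
grip_width: 0.0393
grip_force: 0.0
```

>>> move_arm([
  {"hand": 2.6,"travel": [0,0,0],"twist": [0,0,0]},
  {"hand": 2.6,"travel": [0,0,0],"twist": [0,0,0]},
  {"hand": 2.6,"travel": [0,0,0],"twist": [0,0,0]},
  {"hand": 2.6,"travel": [0,0,0],"twist": [0,0,0]},
])

```text
time: 25.43
position: [0.5337, 0.32, 0.1422]
tool_rot: [0.707, 0.707, 0.001, 0.0]
ft_force: [0.7, 0.1, 2.5]
grip_width: 0.0331
grip_force: 30.0
```

>>> move_arm([
  {"hand": 2.6,"travel": [0,0,-1.5],"twist": [0,0,0]},
  {"hand": 2.6,"travel": [0,0,-3],"twist": [0,0,0]},
  {"hand": 2.6,"travel": [-0.4,0,-2.5],"twist": [0,0,0]},
  {"hand": 2.6,"travel": [-1.6,0.1,-1],"twist": [0,0,0]},
  {"hand": 2.6,"travel": [-3,0.4,0],"twist": [0,0,0]},
])

```text
time: 25.85
position: [0.539, 0.2726, 0.2243]
tool_rot: [0.706, 0.708, 0.003, 0.001]
ft_force: [0.6, 0.1, -2.7]
grip_width: 0.0332
grip_force: 30.0
```

>>> move_arm([
  {"hand": 2.6,"travel": [-3.5,0.4,0],"twist": [0,0,0]},
  {"hand": 2.6,"travel": [-3.5,0.4,0],"twist": [0,0,0]},
  {"hand": 2.6,"travel": [-3.5,0.4,0],"twist": [0,0,0]},
  {"hand": 2.6,"travel": [-3.5,0.4,0],"twist": [0,0,0]},
  {"hand": 2.6,"travel": [-2.4,0.27,0],"twist": [0,0,0]},
])

```text
time: 26.27
position: [0.5562, 0.1029, 0.2207]
tool_rot: [0.707, 0.707, -0.001, -0.0]
ft_force: [-0.1, 0.5, -3.4]
grip_width: 0.0335
grip_force: 30.0
```

>>> move_arm([
  {"hand": 2.6,"travel": [-1.3,0.1,0],"twist": [0,0,0]},
  {"hand": 2.6,"travel": [-0.45,0,0],"twist": [0,0,0]},
  {"hand": 2.6,"travel": [0,0,0],"twist": [0,0,0]},
  {"hand": 2.6,"travel": [0,0,1.5],"twist": [0,0,0]},
  {"hand": 2.6,"travel": [0,0,2.5],"twist": [0,0,0]},
])

```text
time: 26.68
position: [0.56, 0.0902, 0.1838]
tool_rot: [0.707, 0.708, 0.003, 0.002]
ft_force: [0.7, -0.5, -3.6]
grip_width: 0.0333
grip_force: 30.0
```

>>> move_arm([
  {"hand": 2.6,"travel": [0,0,2.0],"twist": [0,0,0]},
  {"hand": 2.6,"travel": [0,0,1.0],"twist": [0,0,0]},
  {"hand": 2.6,"travel": [0,0,0.5],"twist": [0,0,0]},
  {"hand": 2.6,"travel": [0,0,0.2],"twist": [0,0,0]},
  {"hand": 2.6,"travel": [0,0,0],"twist": [0,0,0]},
])

```text
time: 27.1
position: [0.5582, 0.0891, 0.1449]
tool_rot: [0.707, 0.707, 0.0, 0.0]
ft_force: [0.7, 0.5, -3.1]
grip_width: 0.0335
grip_force: 30.0
```

>>> move_arm([
  {"hand": 2.6,"travel": [0,0,0.1],"twist": [0,0,0]},
  {"hand": 2.6,"travel": [0,0,0.1],"twist": [0,0,0]},
  {"hand": 2.6,"travel": [0,0,0],"twist": [0,0,0]},
  {"hand": 2.6,"travel": [0,0,0],"twist": [0,0,0]},
  {"hand": 2.6,"travel": [0,0,0],"twist": [0,0,0]},
])

```text
time: 27.52
position: [0.5582, 0.0883, 0.1432]
tool_rot: [0.707, 0.707, 0.0, 0.0]
ft_force: [0.2, 0.8, -3.5]
grip_width: 0.0333
grip_force: 30.0
```

>>> move_arm([
  {"hand": 2.6,"travel": [0,0,0.1],"twist": [0,0,0]},
  {"hand": 2.6,"travel": [0,0,0],"twist": [0,0,0]},
  {"hand": 2.6,"travel": [0,0,0],"twist": [0,0,0]},
  {"hand": 2.6,"travel": [0,0,0],"twist": [0,0,0]},
])

```text
time: 27.85
position: [0.5584, 0.0883, 0.1422]
tool_rot: [0.707, 0.707, 0.0, 0.0]
ft_force: [0.2, -0.8, 1.7]
grip_width: 0.0333
grip_force: 30.0
```

>>> move_arm([
  {"hand": 4.2,"travel": [0,0,0],"twist": [0,0,0]},
  {"hand": 5.5,"travel": [0,0,0],"twist": [0,0,0]},
  {"hand": 6.5,"travel": [0,0,0],"twist": [0,0,0]},
  {"hand": 6.5,"travel": [0,0,-1],"twist": [0,0,0]},
  {"hand": 6.5,"travel": [0,0,-3],"twist": [0,0,0]},
])

```text
time: 28.27
position: [0.5549, 0.0884, 0.1788]
tool_rot: [0.707, 0.707, -0.003, -0.004]
ft_force: [0.1, 0.2, 0.5]
grip_width: 0.0587
grip_force: 0.0
```

>>> move_arm([
  {"hand": 6.5,"travel": [0,0,-4],"twist": [0,0,0]},
  {"hand": 6.5,"travel": [0,0,-3],"twist": [0,0,0]},
  {"hand": 6.5,"travel": [1.6,-1.2,0],"twist": [0,0,0]},
  {"hand": 6.5,"travel": [3,-2.3,0],"twist": [0,0,0]},
  {"hand": 6.5,"travel": [3,-2.3,0],"twist": [0,0,0]},
])

```text
time: 28.68
position: [0.5004, 0.1645, 0.2534]
tool_rot: [0.708, 0.706, 0.001, 0.001]
ft_force: [0.5, -0.1, -0.3]
grip_width: 0.0652
grip_force: 0.0
```

>>> move_arm([
  {"hand": 8,"travel": [3,-2.3,0],"twist": [0,0,0]},
  {"hand": 8,"travel": [3,-2.3,0],"twist": [0,0,0]},
  {"hand": 8,"travel": [2.75,-2.0,0],"twist": [0,0,0]},
  {"hand": 8,"travel": [1,-0.8,0],"twist": [0,0,0]},
  {"hand": 8,"travel": [0,0,0],"twist": [0,0,0]},
])

```text
time: 29.1
position: [0.4237, 0.2638, 0.2524]
tool_rot: [0.706, 0.709, -0.0, -0.0]
ft_force: [-0.2, -0.5, -0.3]
grip_width: 0.0791
grip_force: 0.0
```

>>> move_arm([
  {"hand": 8.7,"travel": [0,0,0],"twist": [0,0,0]},
  {"hand": 8.7,"travel": [0,0,0],"twist": [0,0,0]},
])

```text
time: 29.27
position: [0.4271, 0.2613, 0.2521]
tool_rot: [0.707, 0.707, 0.0, 0.001]
ft_force: [0.1, -0.7, 0.6]
grip_width: 0.0844
grip_force: 0.0
```

Run:
```python
from rig import robot
from h import *
o=robot.get_obs();W=robot.camera("wrist")
f=W["frame"];print(o["position"])
h=cv2.cvtColor(f,cv2.COLOR_RGB2HSV);m=cv2.inRange(h,(0,120,40),(8,255,255))|cv2.inRange(h,(172,120,40),(180,255,255))
c=max(cv2.findContours(m,0,1)[0],key=cv2.contourArea);(u,v),r=cv2.minEnclosingCircle(c);print(u,v,r,plane(W,u,v,.117,o))
```

```text
[0.42710711 0.26126453 0.25214525]
278.161865234375 126.71582794189453 29.170759201049805 [0.4242 0.3313 0.117 ]
```

>>> move_arm([
  {"hand": 8.7,"travel": [3.5,-0.1,0],"twist": [0,0,0]},
  {"hand": 8.7,"travel": [3.5,-0.1,0],"twist": [0,0,0]},
  {"hand": 8.7,"travel": [0,0,2],"twist": [0,0,0]},
  {"hand": 8.7,"travel": [0,0,3],"twist": [0,0,0]},
  {"hand": 8.7,"travel": [0,0,3],"twist": [0,0,0]},
])

```text
time: 29.73
position: [0.4262, 0.3319, 0.1717]
tool_rot: [0.707, 0.707, 0.002, 0.001]
ft_force: [-0.0, -0.4, -1.0]
grip_width: 0.087
grip_force: 0.0
```

>>> move_arm([
  {"hand": 8.7,"travel": [0,0,2.5],"twist": [0,0,0]},
  {"hand": 8.7,"travel": [0,0,2],"twist": [0,0,0]},
  {"hand": 8.7,"travel": [0,0,1.5],"twist": [0,0,0]},
  {"hand": 8.7,"travel": [0,0,0.65],"twist": [0,0,0]},
  {"hand": 8.7,"travel": [0,0,0],"twist": [0,0,0]},
])

```text
time: 30.15
position: [0.4242, 0.3305, 0.1036]
tool_rot: [0.708, 0.706, -0.002, -0.0]
ft_force: [-1.3, -0.9, -0.7]
grip_width: 0.0872
grip_force: 0.0
```

>>> move_arm([
  {"hand": 6.2,"travel": [0,0,0],"twist": [0,0,0]},
  {"hand": 5.6,"travel": [0,0,0],"twist": [0,0,0]},
  {"hand": 4.6,"travel": [0,0,0],"twist": [0,0,0]},
  {"hand": 4.6,"travel": [0,0,0],"twist": [0,0,0]},
  {"hand": 4.6,"travel": [0,0,0],"twist": [0,0,0]},
], force=25)

```text
time: 30.57
position: [0.4243, 0.3321, 0.1061]
tool_rot: [0.707, 0.707, 0.001, 0.0]
ft_force: [-1.3, 0.2, 0.2]
grip_width: 0.0615
grip_force: 0.0
```

>>> move_arm([
  {"hand": 4.6,"travel": [0,0,0],"twist": [0,0,0]},
  {"hand": 4.6,"travel": [0,0,0],"twist": [0,0,0]},
  {"hand": 4.6,"travel": [0,0,0],"twist": [0,0,0]},
  {"hand": 4.6,"travel": [0,0,0],"twist": [0,0,0]},
])

```text
time: 30.9
position: [0.4243, 0.3321, 0.1057]
tool_rot: [0.707, 0.707, 0.001, 0.0]
ft_force: [-0.2, -0.6, 3.4]
grip_width: 0.0516
grip_force: 25.0
```

>>> move_arm([
  {"hand": 4.6,"travel": [0,0,-2.0],"twist": [0,0,0]},
  {"hand": 4.6,"travel": [0,0,-4.0],"twist": [0,0,0]},
  {"hand": 4.6,"travel": [0,0,-4.1],"twist": [0,0,0]},
  {"hand": 4.6,"travel": [0,0,-4.1],"twist": [0,0,0]},
  {"hand": 4.6,"travel": [0,0,-4.0],"twist": [0,0,0]},
])

```text
time: 31.32
position: [0.4228, 0.3314, 0.2882]
tool_rot: [0.707, 0.707, -0.001, -0.001]
ft_force: [1.2, 0.3, -2.8]
grip_width: 0.0513
grip_force: 25.0
```

>>> move_arm([
  {"hand": 4.6,"travel": [-1.0,0.4,-0.8],"twist": [0,0,0]},
  {"hand": 4.6,"travel": [-2.5,1.0,0],"twist": [0,0,0]},
  {"hand": 4.6,"travel": [-3.6,1.4,0],"twist": [0,0,0]},
  {"hand": 4.6,"travel": [-3.6,1.4,0],"twist": [0,0,0]},
  {"hand": 4.6,"travel": [-3.6,1.4,0],"twist": [0,0,0]},
])

```text
time: 31.73
position: [0.4789, 0.1872, 0.2938]
tool_rot: [0.707, 0.708, -0.001, -0.001]
ft_force: [0.6, 0.2, -3.0]
grip_width: 0.0516
grip_force: 25.0
```

>>> move_arm([
  {"hand": 4.6,"travel": [-3.6,1.4,0],"twist": [0,0,0]},
  {"hand": 4.6,"travel": [-3.6,1.4,0],"twist": [0,0,0]},
  {"hand": 4.6,"travel": [-3.6,1.4,0],"twist": [0,0,0]},
  {"hand": 4.6,"travel": [-3.6,1.4,0],"twist": [0,0,0]},
  {"hand": 4.6,"travel": [-3.4,1.2,0],"twist": [0,0,0]},
])

```text
time: 32.15
position: [0.5473, 0.0086, 0.2934]
tool_rot: [0.707, 0.707, -0.001, -0.001]
ft_force: [0.9, 1.3, -2.1]
grip_width: 0.0516
grip_force: 25.0
```

>>> move_arm([
  {"hand": 4.6,"travel": [-2.6,0.9,0],"twist": [0,0,0]},
  {"hand": 4.6,"travel": [-1.8,0.5,0],"twist": [0,0,0]},
  {"hand": 4.6,"travel": [0,0,0],"twist": [0,0,0]},
  {"hand": 4.6,"travel": [0,0,0],"twist": [0,0,0]},
  {"hand": 4.6,"travel": [0,0,0],"twist": [0,0,0]},
])

```text
time: 32.57
position: [0.5606, -0.0326, 0.2938]
tool_rot: [0.707, 0.707, -0.001, -0.002]
ft_force: [0.3, 0.3, -2.5]
grip_width: 0.0511
grip_force: 25.0
```

>>> move_arm([
  {"hand": 4.6,"travel": [0,0,2.0],"twist": [0,0,0]},
  {"hand": 4.6,"travel": [0,0,4.0],"twist": [0,0,0]},
  {"hand": 4.6,"travel": [0,0,4.0],"twist": [0,0,0]},
  {"hand": 4.6,"travel": [0,0,4.0],"twist": [0,0,0]},
  {"hand": 4.6,"travel": [0,0,2.5],"twist": [0,0,0]},
])

```text
time: 32.98
position: [0.5589, -0.0309, 0.1266]
tool_rot: [0.706, 0.708, -0.001, -0.003]
ft_force: [-0.4, 0.5, -3.2]
grip_width: 0.0515
grip_force: 25.0
```

>>> move_arm([
  {"hand": 4.6,"travel": [0,0,1.2],"twist": [0,0,0]},
  {"hand": 4.6,"travel": [0,0,0.6],"twist": [0,0,0]},
  {"hand": 4.6,"travel": [0,0,0.3],"twist": [0,0,0]},
  {"hand": 4.6,"travel": [0,0,0.2],"twist": [0,0,0]},
  {"hand": 4.6,"travel": [0,0,0],"twist": [0,0,0]},
])

```text
time: 33.4
position: [0.5626, -0.0328, 0.108]
tool_rot: [0.707, 0.707, 0.0, 0.001]
ft_force: [0.1, 0.4, -2.6]
grip_width: 0.0515
grip_force: 25.0
```

>>> move_arm([
  {"hand": 4.6,"travel": [0,0,0.05],"twist": [0,0,0]},
  {"hand": 4.6,"travel": [0,0,0],"twist": [0,0,0]},
  {"hand": 4.6,"travel": [0,0,0],"twist": [0,0,0]},
  {"hand": 4.6,"travel": [0,0,0],"twist": [0,0,0]},
])

```text
time: 33.73
position: [0.5623, -0.0333, 0.1074]
tool_rot: [0.707, 0.707, 0.0, 0.001]
ft_force: [-0.9, 0.4, -2.6]
grip_width: 0.0514
grip_force: 25.0
```

>>> move_arm([
  {"hand": 4.6,"travel": [0,0,0.1],"twist": [0,0,0]},
  {"hand": 4.6,"travel": [0,0,0.05],"twist": [0,0,0]},
  {"hand": 4.6,"travel": [0,0,0],"twist": [0,0,0]},
  {"hand": 4.6,"travel": [0,0,0],"twist": [0,0,0]},
])

```text
time: 34.07
position: [0.5622, -0.0333, 0.1057]
tool_rot: [0.707, 0.707, 0.0, 0.0]
ft_force: [-0.5, -0.2, 1.5]
grip_width: 0.0518
grip_force: 25.0
```

>>> move_arm([
  {"hand": 5.6,"travel": [0,0,0],"twist": [0,0,0]},
  {"hand": 6.5,"travel": [0,0,0],"twist": [0,0,0]},
  {"hand": 8.0,"travel": [0,0,0],"twist": [0,0,0]},
  {"hand": 8.0,"travel": [0,0,0],"twist": [0,0,0]},
  {"hand": 8.0,"travel": [0,0,-1.5],"twist": [0,0,0]},
])

```text
time: 34.48
position: [0.5601, -0.0327, 0.1181]
tool_rot: [0.707, 0.707, -0.001, -0.002]
ft_force: [0.7, 0.1, -0.5]
grip_width: 0.0743
grip_force: 0.0
```

>>> move_arm([
  {"hand": 8,"travel": [0,0,-4],"twist": [0,0,0]},
  {"hand": 8,"travel": [0,0,-4],"twist": [0,0,0]},
  {"hand": 8,"travel": [-1,0.3,-4],"twist": [0,0,0]},
  {"hand": 8,"travel": [-3,0.5,0],"twist": [0,0,0]},
  {"hand": 8,"travel": [-2.7,0.5,0],"twist": [0,0,0]},
])

```text
time: 34.9
position: [0.5769, -0.1008, 0.244]
tool_rot: [0.706, 0.708, 0.002, 0.004]
ft_force: [0.5, -0.2, -0.8]
grip_width: 0.0797
grip_force: 0.0
```

>>> move_arm([
  {"hand": 8,"travel": [0,0,0],"twist": [0,0,0]},
  {"hand": 8,"travel": [0,0,0],"twist": [0,0,0]},
  {"hand": 8,"travel": [0,0,0],"twist": [0,0,0]},
  {"hand": 8,"travel": [0,0,0],"twist": [0,0,0]},
])

```text
time: 35.23
position: [0.5742, -0.0991, 0.2396]
tool_rot: [0.707, 0.707, -0.0, -0.001]
ft_force: [-0.6, -0.3, 0.0]
grip_width: 0.0802
grip_force: 0.0
```

Run:
```python
from rig import robot
from h import *
o=robot.get_obs();W=robot.camera("wrist");S=robot.camera("scene")
im=np.vstack([W["frame"][:240],S["frame"][60:360]]);cv2.imwrite("pics/w10.png",im[:,:,::-1])
o1,W1,_=pickle.load(open("d1.pkl","rb"))
for oo,w in((o1,W1),(o,W)):
    s,ce,m=blob(w["frame"],(0,150,60),(8,255,255));print(oo["position"],s,plane(w,*(s[:2]+(s[2:4]-1)/2),.117,oo))
d=pickle.load(open("d0.pkl","rb"))
D=robot.camera("side")
for w in(d["side"],D):
    print([blob(w["frame"],lo,hi,b)[0].tolist() for lo,hi,b in (((0,170,90),(6,255,255),None),((0,0,0),(180,255,45),(250,160,275,187)))])
```

```text
[ 0.57412135 -0.10151271  0.23935507] [ 238  100   58   57 1911] [ 0.5616 -0.0322  0.117 ]
[ 0.57421667 -0.09906793  0.23959387] [ 238  104   54   54 1568] [ 0.5596 -0.0319  0.117 ]
[[273, 202, 20, 18, 227], [258, 167, 10, 15, 136]]
[[273, 203, 19, 17, 209], [257, 167, 11, 14, 136]]
```

View pics/w10.png

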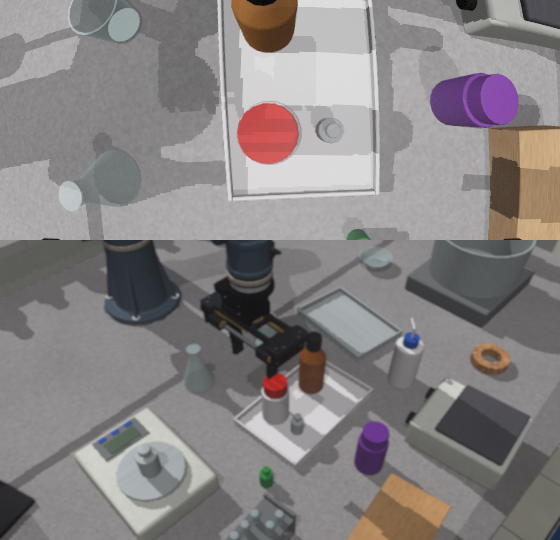

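Everything stands as asked: jar back at (268,133), bottle behind it, the big weight centred on the pan and the steel tray empty.

```bash
python3 -c "
from rig import robot
print(robot.hand_in())"
```

```text
the job is handed in; nothing more can be done
None
```

The job is done and handed in at about 35 s: the big weight stands within about 1 mm of the pan's centre, the bottle and jar are back within about 1–2 mm of where they started, and the small weight and bystanders look undisturbed.

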